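# Spring clip held open astride a raw test tile

### The arm

A 6-joint arm with a two-finger parallel gripper is mounted at the origin on a cart in front of the work surface, level with it; the furniture and walls round the work are solid. World frame = base frame: x ahead of the robot, y to its left, z up, the work surface at z = 0. Lengths are in mm, angles in rad, forces in N, time in s.
With the tool pointing down it reaches from about 275 to 750 mm from the base axis. Payload 10.2 kg.
Tool frame: the origin (TCP) lies at the very end of the fingers, on their centre line; the grasp point (between the pads) lies 19 mm behind it; z points along the fingers, y is the line along which they close (so a half turn about z gives the same grasp; the last joint's range is limited). The gripper opens to 85 mm and grips with 20 to 120 N. Pads are 22 mm wide; open, the fingers measure 114 mm over their backs; the gripper's body (76 mm by 85 mm) begins 54 mm behind the grasp point. The pads swing forward as they close: fully open they stand 13 mm farther back than shut.
Start: joints at [0.979, 0.313, 1.498, -0, 1.331, -0.223], TCP at [189.273, 489.7, 204.994] pointing down, gripper open.
Joint ranges: [-2.94, 2.94], [-0.97, 2.17], [0.19, 2.56], [-1.23, 4.37], [0.02, 3.11], [-2.88, 2.88]. Speed limits (rad/s): [2.39, 2.39, 3.01, 3.14, 3.14, 3.14].

### API

Orientations are given as a unit quaternion [w, x, y, z].
In Python, from rig import * gives the robot as it stands. The module is installed in compiled form; this text tells all that it offers.
- The arm moves only by the shell command python3 -m crank 'ROWS' [FORCE]. ROWS is JSON, a list that holds one entry, the list of rows, each a list of 7 numbers: the shift along the tool's x, y, z in units of 25 mm (1.0 is 25 mm), then the turn, a rotation vector about the tool's x, y, z in units of 8 degrees (1.0 is 8 degrees), then the finger opening in mm, from 0 to 85.4. A call has exactly 8 rows; each row shifts and turns the commanded pose from where the row before left it, along the tool's axes as they then stand; what a row does not reach is not made up. A row lasts 1/10 s, in which the tool goes at most 50 mm and 8.59 degrees, less where a joint would pass 70% of its speed; a pose out of reach is approached as far as the arm can. A call is refused whole if a number of a shift passes 1 or a number of a turn 1, either way. A call with a gripper value outside its range is refused whole. The fingers move at their own pace and stop on an object; FORCE is the grip in N (left out, the last holds). Time passes only in rows, so rows that do not move let the fingers close, or fill a call up. It gives the time, the measured TCP pose, the force, the opening and the grip force at its end, in the units of the state.
- sense(): the state, without advancing time (a new reading comes with each control period).
- capture(name): name is "side" or "top"; returns the picture (420x560x3 uint8, blue, green, red); there is no depth.
- camera_model(name): a dict with "fx", "fy", "cx", "cy" (pixels), "world_from_camera" (4x4, takes a point from camera to world coordinates). Camera axes: x right, y up, looking along -z (the intrinsics and any distortion apply to the point x, -y, -z); pixel columns grow to the right and rows downward; lengths in mm; the calibration is good to about 2 mm. A picture is of the moment at which its call begins. camera_model takes no time and is no camera call.
- finish_job(): hands the job in; it is judged then, once.
The state is a dict: "time_s": time; "joints": joint angles; "dq": joint speeds; "tau": joint torques, N m; "eef_pos": TCP position; "ee_rot": TCP orientation; "force": force on the tool from outside, world axes, zero at the start; "wrist_torque": the same for the moment, N m; "grip_width": opening from 0.0 (shut) to 1.0 (fully open); "grip_force": force on a finger pad.
Only numpy, scipy, OpenCV 4.12 (cv2) and the standard library are available. Lean on these libraries where they do the work, as an engineer would, in place of code of your own. Each camera call takes 0.05 s, during which the arm holds its last target. There are 200 camera calls.

### The job

The spring clip is kept on the front wall of the open tool tin. Squeeze its handles so that the jaws spread clear of the wall, lift it off, and bring it to the taller of the two upright raw-clay test tiles. Finish while holding it there, squeezed almost fully open, one jaw on each side of the middle of the tile's top edge (within 2 cm) and the jaw tips at least about 1 cm below that edge, without touching the tile, so that I can slip a paper tag in before it closes; raw clay chips, so do not knock or shift either tile, and leave the other things where they are.

Things in the scene. Friction and masses are not known exactly. Their poses are not given: they have to be found in the camera images.
- clip: Black plastic spring clip, 90 mm tall, 24 mm deep along its steel pin. Origin: middle of the pin. Handles up (z), jaws down to 48 mm below the pin; x: squeezing direction, square to the wall it sits on; y: along the pin. Handles lean outward to tips 42 mm above the pin, 55 mm apart over their outsides. Squeezed fully they stop parallel, 28 mm apart over the outsides, from 3 to 48 mm above the pin.
- clip_far (a joint): Turn of the far (+x) lever about the pin, rad; the near one turns alike. 0: on the tin's wall; 0.30: fully open, at its stop. Sprung shut: it takes about 5 N on each handle tip to start, and 8 N (at the tips) to 13 N (30 mm above the pin) to hold fully open; a grip of 20 to 40 N is right. Let go, it snaps shut.
- jaw_far (a point): Tip of the jaw on the clip's +x side, at its inner edge, 48 mm below the pin (46 mm when open). The space between the jaws is free up to 10 mm below the pin. As the handles are squeezed their tips rise 5 mm against the pin, so the clip sinks about 5 mm between fingers that hold the tips, and further if the finger pads swing forward as they close.
- jaw_near (a point): Tip of the jaw on the clip's -x side, at its inner edge. jaw_far to jaw_near: 2 mm apart on the tin's wall, 30 mm fully open.
- tool_tin: Pressed-steel tool tin, fixed on the bench, 161 (x) x 240 (y) x 85 mm high without its lid; the lid is thrown back and stands up behind, to about 245 mm high. Origin: centre of the underside; x points to the back, y along the front wall.
- tin_rim (a point): Middle of the top edge of the tin's front wall (2 mm thick, along the tin's y, 85 mm above the bench). The clip sits astride it, its jaw tips 12 mm below the edge, anywhere within 75 mm of the middle.
- tile_tall: The taller test tile: unfired brown clay, an upside-down T standing loose, 0.32 kg (varies). Upright wall 8 mm thick (x), 90 mm wide (y), 120 mm high overall, with a 9 mm hanging hole 14 mm below the top edge; foot 64 (x) x 90 (y) x 8 mm. Origin: centre of the underside; x is square to the wall, y along it.
- tile_tall_edge (a point): Middle of the top edge of the taller tile, 120 mm above the bench; x and y as for the tile.
- tile_short: The other test tile, the same but 80 mm high, 0.24 kg. To be left alone. Origin: centre of the underside.
- spice_jar: Small closed glass jar, 45 x 45 x 80 mm, standing behind the tiles. Origin: centre of the underside. Bystander.
- loop_tool: Wooden loop tool, 21 x 184 x 12 mm, lying in front of the tiles. Bystander.
- tape_1: Roll of masking tape, 100 x 98 x 25 mm, lying flat behind the tiles. Bystander.
Things that resemble listed ones, but are neither listed nor needed, are in the scene too. What is shaped like the tile_tall but yellow is not meant.

How it is judged (in metres and radians):
On the way, in this order (a step that is already met when the one before it is completed fails the run):
1. the clip is spread (jaw tips more than 18 mm apart) while still astride the tin's wall (distance between jaw_far and jaw_near above 0.018 m and height (world z) of jaw_far below 0.09 m), for 0.1 s.
2. the clip is lifted clear of the tin in the fingers (height (world z) of each of jaw_far, jaw_near above 0.095 m and contact force between clip and tool_tin below 0.1 N and contact force between clip and the fingers above 2 N), for 0.2 s.
At the end, for the whole second after the job is handed in: The fingers hold the clip still, jaw tips over 22 mm apart (fully open: 30), one each side of the taller tile's wall, both at least 8 mm below its top edge and within 22 mm of the edge's middle, not touching the tile; the tile is upright, within 8 mm of where it stood (distance between jaw_far and jaw_near above 0.022 m and z of each of jaw_far, jaw_near in the frame of tile_tall_edge below -0.008 m and y of jaw_far in the frame of tile_tall_edge between -0.022 and 0.022 m and y of jaw_near in the frame of tile_tall_edge between -0.022 and 0.022 m and ((x of jaw_far in the frame of tile_tall_edge above 0.004 m and x of jaw_near in the frame of tile_tall_edge below -0.004 m) or (x of jaw_far in the frame of tile_tall_edge below -0.004 m and x of jaw_near in the frame of tile_tall_edge above 0.004 m)) and contact force between clip and tile_tall below 0.2 N and contact force between clip and the fingers above 2 N and angle between tile_tall's own z axis and vertical below 0.05 rad and distance of tile_tall from where it was at the start of the episode below 0.008 m and linear speed of clip below 0.03 m/s); the arm keeps its last pose, push and grip.
It fails at once if the taller tile is knocked or pushed (more than 5 N) (contact force between tile_tall and clip above 5 N or contact force between tile_tall and the arm above 5 N or contact force between tile_tall and the fingers above 5 N).
It fails at once if the taller tile is shifted by more than 8 mm or tipped (distance of tile_tall from where it was at the start of the episode above 0.008 m or angle between tile_tall's own z axis and vertical above 0.08 rad).
It fails at once if the shorter tile is knocked or shifted (distance of tile_short from where it was at the start of the episode above 0.008 m or contact force between tile_short and clip above 5 N or contact force between tile_short and the arm above 5 N or contact force between tile_short and the fingers above 5 N).
It fails at once if a bystander is moved by more than 2 cm (distance of any of spice_jar, loop_tool, tape_1 from where it was at the start of the episode above 0.02 m).
It fails at once if the clip is dropped (height (world z) of clip below 0.06 m).
It also fails if it takes over 38 s, if anything falls off the work surface, if the arm or the gripper's body presses on something with over 40 N, if the wrist force passes 120 N, or if a joint passes its speed limit or range.

## Working session

There is one attempt and no reset: what is moved stays moved. The work goes in short steps, Python scripts to look and compute and a shell command to move; the robot and the scene stay as the last step left them, time stands still between calls to the robot, and variables do not carry over. Pictures are saved under pics/ and viewed, at most 12 in all, crops included, and the job is handed in when it is done.

```bash
mkdir -p pics; cat > a.py <<'E'
from rig import *
import cv2,json,numpy as np
np.set_printoptions(precision=4,suppress=True)
for n in ("side","top"):
    cv2.imwrite(f"pics/{n}0.png",capture(n)); m=camera_model(n); print(n,{k:(np.array(v) if k=="world_from_camera" else v) for k,v in m.items()})
s=sense(); print(s)
E
python3 a.py
```

```text
side {'fx': 433.65246861692145, 'fy': 433.65246861692145, 'cx': 277.49730748863846, 'cy': 210.32183805714058, 'world_from_camera': array([[   0.9285,    0.2535,   -0.2712,  256.8531],
       [  -0.3707,    0.5949,   -0.7132, -773.0419],
       [  -0.0194,    0.7628,    0.6463,  785.6602],
       [   0.    ,    0.    ,    0.    ,    1.    ]])}
top {'fx': 456.64476834469133, 'fy': 456.64476834469133, 'cx': 287.4034240445315, 'cy': 210.38407438531644, 'world_from_camera': array([[   0.025 ,    0.9972,   -0.0702,  469.4093],
       [  -0.9994,    0.0267,    0.0238,  -18.7809],
       [   0.0256,    0.0696,    0.9972, 1178.8546],
       [   0.    ,    0.    ,    0.    ,    1.    ]])}
{'time_s': 0.1, 'joints': array([ 0.9786,  0.3133,  1.4983, -0.    ,  1.331 , -0.2234]), 'dq': array([-0.0012, -0.0011, -0.0012, -0.0002, -0.0001, -0.0013]), 'tau': array([  0.0029, -41.29  , -26.0145,  -0.0002,   0.003 ,   0.    ]), 'eef_pos': array([189.1414, 489.4865, 204.541 ]), 'ee_rot': array([-0.0002,  0.1833,  0.983 , -0.0005]), 'force': array([ 0.4658,  0.9149, -0.3249]), 'wrist_torque': array([-0.0334,  0.0217, -0.0496]), 'grip_force': 0.0, 'grip_width': 0.9975167851092784}
```

View pics/side0.png

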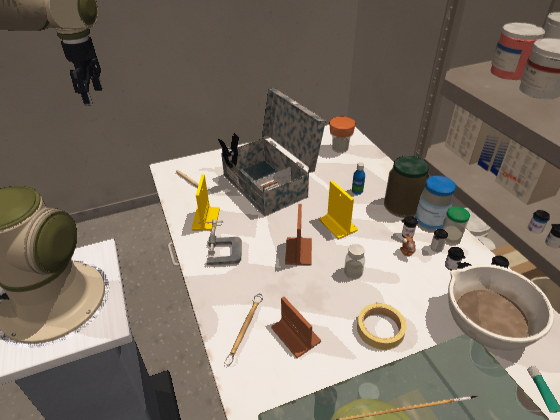

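View pics/top0.png

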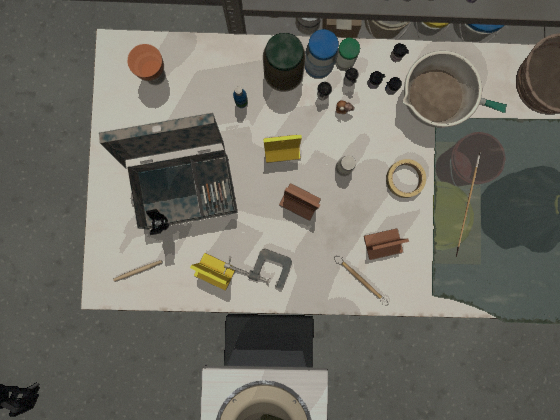

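The side view shows the clip at (232,150) on the tin's front wall. The brown tiles are at (299,235) and (297,325), the yellow decoys at (205,205) and (338,212). The top view shows the clip at (157,220), the brown tiles at (300,200) and (385,243), and the yellow ones at (213,270) and (282,150). I take the brown tile at side (299,235) / top (300,200) as the taller one, and will check it in crops.

```bash
cat > b.py <<'E'
import cv2,numpy as np
S=cv2.imread("pics/side0.png");T=cv2.imread("pics/top0.png")
def crop(I,x,y,w=66,h=50,k=6):
    c=cv2.resize(I[y:y+h,x:x+w],None,fx=k,fy=k,interpolation=cv2.INTER_CUBIC)
    for i in range(0,w,10):cv2.putText(c,str(x+i),(i*k,8),0,.3,(0,0,255));cv2.line(c,(i*k,10),(i*k,14),(0,0,255))
    for i in range(10,h,10):cv2.putText(c,str(y+i),(0,i*k),0,.3,(0,0,255));cv2.line(c,(20,i*k),(24,i*k),(0,0,255))
    return c
a=np.vstack([np.hstack([crop(S,205,130),crop(T,125,195)]),np.hstack([crop(S,268,205,66,65)[:390],crop(T,268,172,66,65)])])[:600]
a=np.clip(a.astype(float)*1.5,0,255).astype(np.uint8)
cv2.imwrite("pics/c1.png",a)
E
python3 b.py
```

```text
(no output)
```

View pics/c1.png

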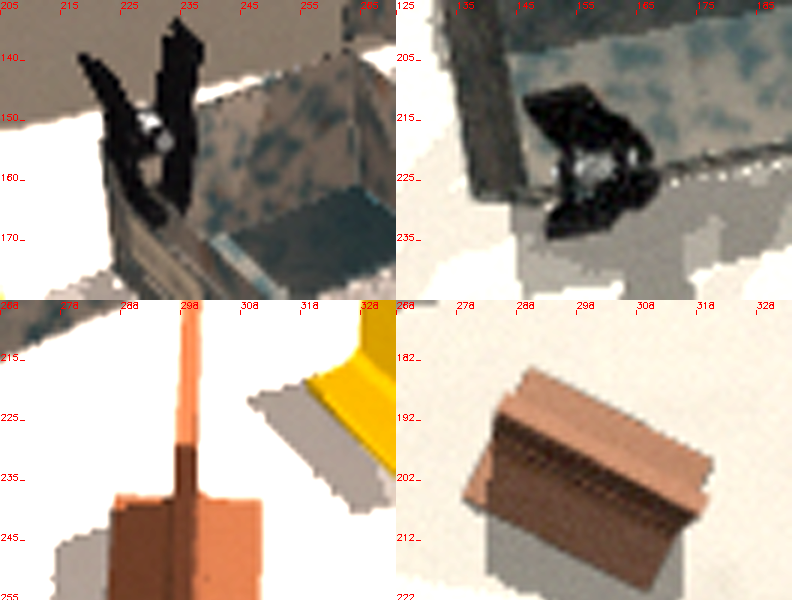

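Top left and right crops show the clip astride the front wall: handle tips near side (220,140) and (235,134), and top (155,234) and (152,210). The tile at side (298,205–260) has its top-edge corners in the top view at about (285,189), (318,208), (320,205) and (287,186). Next I triangulate these points.

```bash
cat > h.py <<'E'
from rig import *
import numpy as np,cv2
np.set_printoptions(precision=1,suppress=True)
M={n:camera_model(n) for n in("side","top")}
def ray(n,p):
    m=M[n];W=np.array(m["world_from_camera"]);d=np.array([(p[0]-m["cx"])/m["fx"],-(p[1]-m["cy"])/m["fy"],-1]);return W[:3,3],W[:3,:3]@d
def onz(n,p,z):
    o,d=ray(n,p);return o+d*(z-o[2])/d[2]
def tri(pt,ps):
    (o,d),(q,e)=ray("top",pt),ray("side",ps);s=np.linalg.lstsq(np.c_[d,-e],q-o,rcond=None)[0]
    a,b=o+d*s[0],q+e*s[1];return (a+b)/2,np.linalg.norm(a-b)
def proj(n,P):
    m=M[n];W=np.array(m["world_from_camera"]);c=W[:3,:3].T@(np.array(P)-W[:3,3]);return np.array([m["cx"]+m["fx"]*c[0]/-c[2],m["cy"]-m["fy"]*c[1]/-c[2]])
E
cat > c.py <<'E'
from h import *
S=cv2.imread("pics/side0.png");T=cv2.imread("pics/top0.png")
h=cv2.cvtColor(S,cv2.COLOR_BGR2HSV);m=((h[...,0]<12)&(h[...,1]>90))
for r in list(range(200,216,2))+[225,236,240]:
    x=np.where(m[r,285:315])[0]; print(r,(x.min()+285,x.max()+285) if len(x) else None,end=' ')
print()
c=[onz("top",p,120) for p in [(285,188.9),(317.7,207.8),(319.8,204.8),(286.7,186)]]
print("corners",*c,"len",np.linalg.norm(c[0]-c[1]),"thk",np.linalg.norm(c[1]-c[2]))
mid=np.mean(c,0);print("edge mid",mid,"side proj corners",*[proj("side",p) for p in c])
v=c[0]-c[1];print("tile yaw(y axis) deg from +y",np.degrees(np.arctan2(-v[0],v[1])))
for f in[(136.5,230),(239,213)]:print("rim",onz("top",f,85),proj("side",onz("top",f,85)))
a,b=onz("top",(136.5,230),85),onz("top",(239,213),85);print("rimlen",np.linalg.norm(a-b),"yaw",np.degrees(np.arctan2(-(a-b)[0],(a-b)[1])))
for n,pt,ps in[("near",(155.5,234),(220.5,140)),("far",(152.3,210),(236,135)),("pin",(158,223),(231,152))]:print(n,tri(pt,ps))
for p in[(147,210.5),(157.5,209),(150,235),(161,232.5)]:
    P=onz("top",p,163);print(p,P,proj("side",P))
for nm,I,x,y in(("T",T,140,200),("S",S,212,126)):
    g=cv2.cvtColor(I,cv2.COLOR_BGR2GRAY)[y:y+44,x:x+34];print(nm,x,y)
    for i,r in enumerate(g[::2] if nm=="T" else g[:24:1]):print((y+2*i) if nm=="T" else y+i,''.join('#' if v<25 else '+' if v<45 else '.' for v in r))
E
python3 c.py
```

```text
200 None 202 None 204 (np.int64(298), np.int64(301)) 206 (np.int64(298), np.int64(301)) 208 (np.int64(298), np.int64(300)) 210 (np.int64(298), np.int64(300)) 212 (np.int64(298), np.int64(300)) 214 (np.int64(298), np.int64(300)) 225 (np.int64(297), np.int64(300)) 236 (np.int64(297), np.int64(300)) 240 (np.int64(287), np.int64(311)) 
corners [594.  -37.2 120. ] [ 551.9 -114.5  120. ] [ 559.  -119.3  120. ] [601. -41. 120.] len 88.04290371918293 thk 8.585946420329881
edge mid [576.5 -78.  120. ] side proj corners [299.6 203.9] [296.4 228.6] [300.2 229. ] [302.8 204.1]
tile yaw(y axis) deg from +y -28.59828159716593
rim [490.2 312.3  85. ] [219.7 153.1]
rim [537.1  70.8  85. ] [262.5 195.5]
rimlen 245.94773899672535 yaw 10.992800791493647
near (array([481.7, 244.9, 169.1]), np.float64(1.639655558372167))
far (array([531.9, 255.3, 167.4]), np.float64(3.392643221086936))
pin (array([508.6, 253.2, 118.6]), np.float64(3.4553113253083043))
(147, 210.5) [532.4 267.7 163. ] [235.6 134.2]
(157.5, 209) [536.3 244.8 163. ] [239.4 137.8]
(150, 235) [478.4 258.6 163. ] [217.9 139.8]
(161, 232.5) [48
[... 1144 characters left out ...]
32 ..................................
133 ......................#...........
134 .....................+##..........
135 ......................###.........
136 ....................######........
137 ....................#######.......
138 ....................#######.......
139 ......##............#######.......
140 ......+###..........######+.......
141 .......####.........######........
142 .......+####.......#######........
143 ........#####......#######........
144 ........+####......#######........
145 .........#####.....######.........
146 .........+####.....######.........
147 ..........#####....######.........
148 ...........#####...######.........
149 ..........+#####....#####+........
```

The views agree. The tin-wall clip's tip centre is at about (508,252,163–167) with its pin near z 119, against 121 expected. The clip's x axis is at about +10.8°. The tile edge's middle is at (576,−78,120), 88 × 8.6 mm against 90 × 8 given. For the first move I turn the tool 58.1° and then travel above the clip.

```bash
python3 -m crank '[[[0,0,0,0,0,0.908,85],[0,0,0,0,0,0.908,85],[0,0,0,0,0,0.908,85],[0,0,0,0,0,0.908,85],[0,0,0,0,0,0.908,85],[0,0,0,0,0,0.908,85],[0,0,0,0,0,0.908,85],[0,0,0,0,0,0.908,85]]]' 30
python3 -m crank '[[[-0.7,0.64,0,0,0,0,85],[-0.7,0.64,0,0,0,0,85],[-0.7,0.64,0,0,0,0,85],[-0.7,0.64,0,0,0,0,85],[-0.7,0.64,0,0,0,0,85],[-0.7,0.64,0,0,0,0,85],[-0.7,0.64,0,0,0,0,85],[-0.7,0.64,0,0,0,0,85]]]'
python3 -m crank '[[[-0.7,0.64,0,0,0,0,85],[-0.7,0.64,0,0,0,0,85],[-0.7,0.64,0,0,0,0,85],[-0.7,0.64,0,0,0,0,85],[-0.7,0.64,0,0,0,0,85],[-0.7,0.64,0,0,0,0,85],[0,0,0,0,0,0,85],[0,0,0,0,0,0,85]]]'
cat > d.py <<'E'
from h import *
from scipy.spatial.transform import Rotation as R
import sys
P=np.array([float(v) for v in sys.argv[1:4]]);yaw=float(sys.argv[4]) # target tcp, tool-y heading
s=sense();w,x,y,z=s["ee_rot"];Q=R.from_quat([x,y,z,w]);r=Q.as_matrix();cy=np.radians(yaw)
print("t",s["time_s"],"tcp",s["eef_pos"],"tool y heading",np.degrees(np.arctan2(r[1,1],r[0,1])),"tilt z",r[:,2],"F",s["force"],"w",s["grip_width"]*85.4,"gf",s["grip_force"])
Y=np.array([np.cos(cy),np.sin(cy),0]);Z=np.array([0,0,-1.]);G=np.c_[np.cross(Y,Z),Y,Z]
np.set_printoptions(precision=3,suppress=True)
print("shift units in present axes",r.T@(P-s["eef_pos"])/25,"turn units",np.degrees((Q.inv()*R.from_matrix(G)).as_rotvec())/8)
print("shift in final axes",G.T@(P-s["eef_pos"])/25)
E
python3 d.py 508 252 175 10.8
python3 - <<'E'
from h import *
c=[onz("top",p,8) for p in [(279.3,205),(310.3,220.3),(290.2,183.3),(321,199)]];print("foot centre",np.mean(c,0),np.linalg.norm(c[0]-c[1]),np.linalg.norm(c[0]-c[2]))
for i,n in enumerate(("side","top")):
    I=capture(n);x,y=((195,95),(110,180))[i];cv2.imwrite(f"pics/{n}1c.png",cv2.resize(I[y:y+80,x:x+100],None,fx=4,fy=4,interpolation=cv2.INTER_CUBIC))
a=np.hstack([cv2.imread("pics/side1c.png"),cv2.imread("pics/top1c.png")]);cv2.imwrite("pics/c2.png",cv2.convertScaleAbs(a,alpha=1.6))
E
```

```text
time_s: 0.9
eef_pos: [189.2, 489.5, 204.6]
ee_rot: [0.0, 0.64, 0.769, -0.0]
force: [-0.2, -0.6, 0.4]
grip_width: 1.001
grip_force: 0.0
time_s: 1.7
eef_pos: [341.8, 375.3, 204.7]
ee_rot: [-0.0, 0.638, 0.77, -0.0]
force: [-0.1, 0.5, -0.8]
grip_width: 0.995
grip_force: 0.0
time_s: 2.5
eef_pos: [454.8, 290.7, 204.6]
ee_rot: [-0.0, 0.638, 0.77, -0.0]
force: [-0.1, -0.5, -0.0]
grip_width: 0.999
grip_force: 0.0
t 2.5 tcp [454.8 290.7 204.6] tool y heading 10.715533338742528 tilt z [-0. -0. -1.] F [-0.1 -0.5 -0. ] w 85.30215493894403 gf 0.0
shift units in present axes [-1.918  1.803  1.182] turn units [-0.007 -0.    -0.011]
shift in final axes [-1.921  1.799  1.184]
foot centre [574.7 -79.2   8. ] 88.88105655986698 62.88876736016132
```

View pics/c2.png

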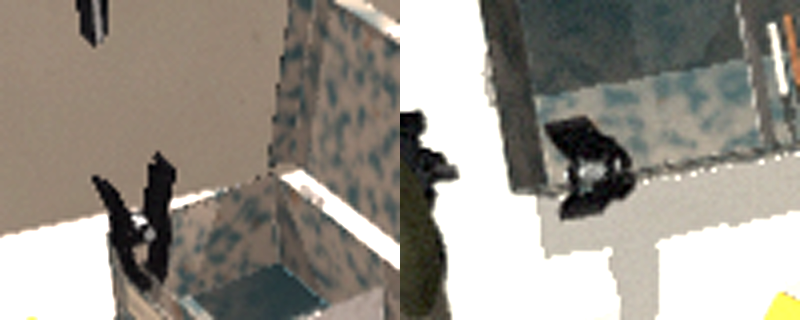

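The crops show the clip still at side (230,150) and top (155,222), with the way clear. The tile's foot centre (574.7,−79.2) agrees with the edge. Now I go above the clip and then down over the handles.

```bash
python3 -m crank '[[[-0.5,0.45,0,0,0,0,85],[-0.5,0.45,0,0,0,0,85],[-0.5,0.45,0,0,0,0,85],[-0.42,0.37,0,0,0,0,85],[0,0,0,0,0,0,85],[0,0,0.4,0,0,0,85],[0,0,0.4,0,0,0,85],[0,0,0.2,0,0,0,85]]]' 30
python3 -m crank '[[[0,0,0.3,0,0,0,85],[0,0,0.4,0,0,0,85],[0,0,0.4,0,0,0,85],[0,0,0.4,0,0,0,85],[0,0,0.3,0,0,0,85],[0,0,0.14,0,0,0,85],[0,0,0,0,0,0,85],[0,0,0,0,0,0,75]]]'
python3 d.py 506 251.5 131 10.8
python3 - <<'E'
from h import *
for i,n in enumerate(("side","top")):
    I=capture(n);x,y=((195,95),(110,180))[i];cv2.imwrite(f"pics/{n}2c.png",cv2.resize(I[y:y+80,x:x+80],None,fx=5,fy=5,interpolation=cv2.INTER_CUBIC))
a=np.hstack([cv2.imread("pics/side2c.png"),cv2.imread("pics/top2c.png")]);cv2.imwrite("pics/c3.png",cv2.convertScaleAbs(a,alpha=1.8))
E
```

```text
time_s: 3.4
eef_pos: [505.3, 251.9, 178.4]
ee_rot: [-0.001, 0.637, 0.77, -0.001]
force: [1.6, -0.1, 0.0]
grip_width: 0.993
grip_force: 0.0
time_s: 4.2
eef_pos: [506.5, 251.8, 131.8]
ee_rot: [0.0, 0.638, 0.77, 0.0]
force: [0.0, 0.3, 0.5]
grip_width: 0.881
grip_force: 0.0
t 4.2 tcp [506.5 251.8 131.8] tool y heading 10.758154682290446 tilt z [ 0.  0. -1.] F [0.  0.3 0.5] w 75.22222776589982 gf 0.0
shift units in present axes [-0.006 -0.02   0.033] turn units [ 0.004 -0.    -0.005]
shift in final axes [-0.006 -0.02   0.033]
```

View pics/c3.png

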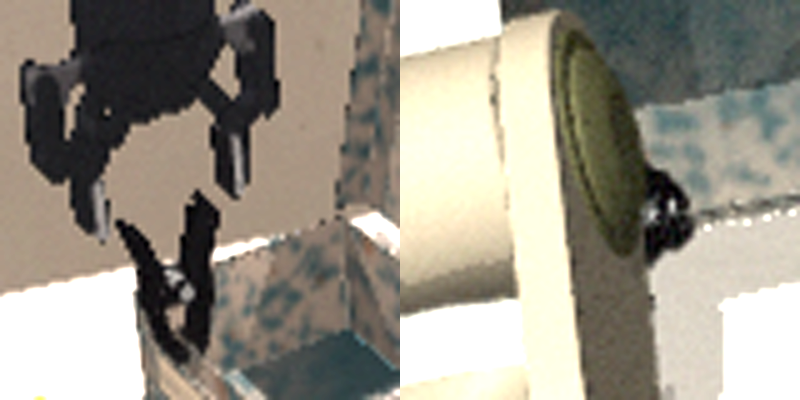

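```bash
python3 - <<'E'
from h import *
import math
c,s=math.cos(.188),math.sin(.188)
for P in[(506.5,251.8,131.8),(506.5,251.8,145),(506.5,251.8,163)]:print(P,proj("side",P))
for sg in(-1,1):
  for z in(131.8,145,155): print(sg,z,proj("side",(506.5+sg*38*c,251.8+sg*38*s,z)))
print(sense()["time_s"],sense()["eef_pos"])
E
```

```text
(506.5, 251.8, 131.8) [229.4 148.5]
(506.5, 251.8, 145) [229.  144.4]
(506.5, 251.8, 163) [228.4 138.8]
-1 131.8 [217.3 152.6]
-1 145 [216.8 148.6]
-1 155 [216.4 145.4]
1 131.8 [241.2 144.4]
1 145 [240.9 140.4]
1 155 [240.6 137.3]
4.3 [506.5 251.7 131.9]
```

The picture shows fingers straddling the handles, but their ends look higher than TCP. I'll check the numbers.

```bash
python3 - <<'E'
from h import *
I=capture("side");g=cv2.cvtColor(I,cv2.COLOR_BGR2GRAY)
for r in range(118,162):print(r,''.join('#' if v<30 else '+' if v<55 else 'o' if v<80 else '.' for v in g[r,200:256]))
E
```

```text
118 ########..###########+###+............########+.+.......
119 ########..###########.+++............o#######+..........
120 ########.o###########................#+######...........
121 ########.###########+................##+#####...........
122 ########.###########.................####oo##...........
123 +##################+.................####+.##...........
124 .################++..................+###+.+#...........
125 .################.....................###+.+#...........
126 .################.....................###+.+#...........
127 .+##############+.....................###+.+#...........
128 ..+#############......................###+.+#...........
129 ...+###########+......................####.+#...........
130 ....++##+######.......................####.o#...........
131 ......++.#####o+......................+###.o+...........
132 .........####+.o..................o....+##oo............
133 .........####+.oo................o#o....+#oo............
134 .........####+..#................+##o....++.............
135 .........####+..#...............oo###o..................
13
[... 883 characters left out ...]
#+..o######ooo.o.....oooooooo
151 ......................o#####+.+#+#####ooo.o.....ooo+oooo
152 .......................######+#+.+####oo.....oo.o++++ooo
153 ......................+########o..####ooo...oooo+++++++o
154 ......................+########o.o####ooo...oooo+++++++o
155 ......................+########++#####ooo...ooo++ooo+++o
156 ......................o#####++o.#####+ooo..oooo+oooo++oo
157 ......................oo####o...#####+o.oo.o+oo+oooo+ooo
158 ......................oo+###+...#####+ooooooooo++++ooooo
159 ......................oo+###+...#####o.oooo...o+++++oooo
160 ......................ooo####.o+#####o.ooooo.ooo+++oooo+
161 .......................oo+###++######ooooooo.oooooooo+o+
```

```bash
python3 - <<'E'
from h import *
for z in(204.5,217.5,230,240):print(z,proj("side",(189.1,489.5,z)))
g=cv2.cvtColor(cv2.imread("pics/side0.png"),cv2.COLOR_BGR2GRAY)
for r in range(60,108,2):print(r,''.join('#' if v<30 else '+' if v<50 else '.' for v in g[r,60:110]))
g=cv2.cvtColor(capture("top"),cv2.COLOR_BGR2GRAY)
for z in(130,200,260,320):print(z,proj("top",(506.5,251.8,z)))
E
```

```text
204.5 [ 98.3 110.1]
217.5 [ 97. 106.]
230 [ 95.8 102. ]
240 [94.7 98.8]
60 ........+#############################............
62 ............+##########################...........
64 ..............#####################+###...........
66 ..............+####################..###..........
68 ...............#+++######################.........
70 ..........###+..+++######################.........
72 ..........##++..+#######################+.........
74 ..........###++++##########+############..........
76 ...........###+++##############+#######+..........
78 ...........+###+##############+#######++..........
80 ............#############+#+##..#######+..........
82 ............+############++###..+#######..........
84 .............####.######.+###....#######+.........
86 .............+###.#######+###....+#######.........
88 ..............###############.....########........
90 ...............##############......+++++++........
92 ...............+++#########.......................
94 .....................######+......................
96 .....................+######..+...................
98 ......................+######.....................
100 .......................######+....................
102 .......................+######..+.................
104 ..................................................
106 ..................................................
130 [157.5 223. ]
200 [149.1 221.6]
260 [140.8 220.3]
320 [131.3 218.7]
```

```bash
python3 -m crank '[[[0,0,0,0,0,0,66],[0,0,0,0,0,0,66],[0,0,0,0,0,0,66],[0,0,0,0,0,0,66],[0,0,0.2,0,0,0,66],[0,0,0.2,0,0,0,66],[0,0,0.2,0,0,0,66],[0,0,0,0,0,0,66]]]' 30
python3 - <<'E'
from h import *
I=capture("side");g=cv2.cvtColor(I,cv2.COLOR_BGR2GRAY)
cv2.imwrite("pics/c4.png",cv2.convertScaleAbs(cv2.resize(I[95:175,185:265],None,fx=7,fy=7,interpolation=cv2.INTER_CUBIC),alpha=2.2))
print(sense()["eef_pos"],sense()["grip_width"]*85.4)
E
```

```text
time_s: 5.2
eef_pos: [505.8, 251.6, 115.5]
ee_rot: [-0.001, 0.638, 0.77, -0.001]
force: [0.2, -0.3, -0.2]
grip_width: 0.771
grip_force: 0.0
[506.1 251.6 116. ] 65.85162918524445
```

View pics/c4.png

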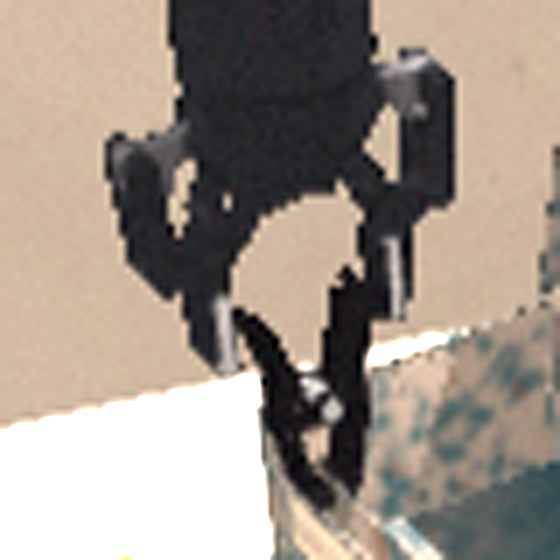

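The picture shows the fingers either side of the handles, ends at crop (225,372) and (400,318), so the true finger ends are about z 145, some 29 mm behind the reported TCP. I'll lower a little more and check the top view of the start pose for xy agreement.

```bash
python3 - <<'E'
from h import *
for z in(205,240,280,330):print(z,proj("top",(189.1,489.5,z)))
g=cv2.cvtColor(cv2.imread("pics/top0.png"),cv2.COLOR_BGR2GRAY)
for r in range(376,420,2):print(r,''.join('#' if v<30 else '+' if v<50 else '.' for v in g[r,0:50]))
E
python3 -m crank '[[[0,0,0.2,0,0,0,66],[0,0,0.2,0,0,0,66],[0,0,0,0,0,0,66],[0,0,0,0,0,0,60],[0,0,0,0,0,0,56],[0,0,0,0,0,0,52],[0,0,0,0,0,0,48],[0,0,0,0,0,0,48]]]' 30; python3 d.py 506 251.5 100 10.8
```

```text
205 [ 24.9 372.6]
240 [ 15.3 377.6]
280 [  3.2 383.9]
330 [-13.4 392.6]
376 ..................................................
378 ..................................................
380 ..................................................
382 ....................................+.............
384 ###..............................+....++..........
386 ##################...........#+...++##+...........
388 ############################+++++######+..........
390 ######################################+...........
392 #########...#########################+............
394 #########..#######+....#+##############...........
396 #########.#######+....################+...........
398 #####################################+............
400 #####################################.............
402 ###+++#############################+..............
404 #+++++++++####+++##################...............
406 ##+++++++++++###+#################................
408 ##+...+++++++++++++############++.................
410 ..........+++++++##########++.....................
412 ..........##++++#######++.........................
414 .........##########+..............................
416 ..........#+++++..................................
418 ..................................................
time_s: 6.05
eef_pos: [506.2, 251.7, 106.5]
ee_rot: [-0.0, 0.638, 0.77, -0.0]
force: [0.8, -0.5, -1.0]
grip_width: 0.565
grip_force: 5.5
t 6.05 tcp [506.2 251.7 106.5] tool y heading 10.761652093753055 tilt z [-0. -0. -1.] F [ 0.8 -0.5 -1. ] w 48.208576097558606 gf 5.536697921343148
shift units in present axes [-0.006 -0.01   0.26 ] turn units [-0.001 -0.    -0.005]
shift in final axes [-0.006 -0.01   0.26 ]
```

Contact is at 48 mm with 5.5 N. The start-pose xy also agrees, so only z is offset. Now I squeeze.

```bash
python3 -m crank '[[[0,0,0,0,0,0,42],[0,0,0,0,0,0,38],[0,0,0,0,0,0,34],[0,0,0,0,0,0,30],[0,0,0,0,0,0,26],[0,0,0,0,0,0,22],[0,0,0,0,0,0,20],[0,0,0,0,0,0,20]]]' 35; python3 d.py 506 251.5 100 10.8
python3 - <<'E'
from h import *
I=capture("side")
cv2.imwrite("pics/c5.png",cv2.convertScaleAbs(cv2.resize(I[95:175,185:265],None,fx=7,fy=7,interpolation=cv2.INTER_CUBIC),alpha=2.2))
E
```

```text
time_s: 6.85
eef_pos: [506.3, 251.7, 106.5]
ee_rot: [-0.0, 0.638, 0.77, 0.0]
force: [0.3, 0.0, -1.5]
grip_width: 0.314
grip_force: 34.5
t 6.85 tcp [506.3 251.7 106.5] tool y heading 10.757622858398964 tilt z [ 0.  0. -1.] F [ 0.3  0.  -1.5] w 26.81338694114951 gf 34.52095985412598
shift units in present axes [-0.006 -0.013  0.26 ] turn units [ 0.    -0.    -0.005]
shift in final axes [-0.006 -0.013  0.26 ]
```

View pics/c5.png

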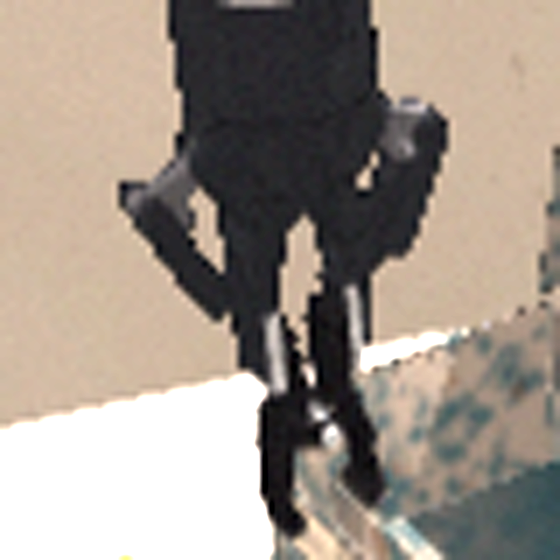

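The picture shows the handles squeezed parallel at 26.8 mm opening and the jaws spread either side of the wall, with tips at crop (290,530) and (375,500). The pin is at crop (323,428), sunk to z≈110, with finger ends at z≈127. Now I lift 100 mm.

```bash
python3 -m crank '[[[0,0,-0.2,0,0,0,20],[0,0,-0.4,0,0,0,20],[0,0,-0.6,0,0,0,20],[0,0,-0.6,0,0,0,20],[0,0,-0.7,0,0,0,20],[0,0,-0.8,0,0,0,20],[0,0,-0.8,0,0,0,20],[0,0,-0.4,0,0,0,20]]]' 35; 
python3 -m crank '[[[0,0,0,0,0,0,20],[0,0,0,0,0,0,20],[0,0,0,0,0,0.6,20],[0,0,0,0,0,0.8,20],[0,0,0,0,0,0.8,20],[0,0,0,0,0,0.8,20],[0,0,0,0,0,0.8,20],[0,0,0,0,0,0.8,20]]]' 35; python3 d.py 575.6 -78.6 216 -26
python3 - <<'E'
from h import *
s,t=capture("side"),capture("top")
a=np.hstack([cv2.resize(s[60:160,195:275],(400,500),interpolation=cv2.INTER_CUBIC),cv2.resize(t[180:280,110:190],(400,500),interpolation=cv2.INTER_CUBIC)])
cv2.imwrite("pics/c6.png",cv2.convertScaleAbs(a,alpha=2.))
E
```

```text
time_s: 7.7
eef_pos: [506.8, 251.9, 221.6]
ee_rot: [0.001, 0.638, 0.77, 0.001]
force: [-0.2, -0.3, -1.1]
grip_width: 0.311
grip_force: 34.5
time_s: 8.5
eef_pos: [505.8, 251.6, 217.7]
ee_rot: [-0.0, 0.849, 0.528, -0.001]
force: [-0.5, -0.4, -0.4]
grip_width: 0.307
grip_force: 34.5
t 8.5 tcp [505.8 251.6 217.7] tool y heading -26.30679816146163 tilt z [-0. -0. -1.] F [-0.5 -0.4 -0.4] w 26.229905456193297 gf 34.506915807724
shift units in present axes [-10.602   8.355   0.071] turn units [-0.012  0.01  -0.038]
shift in final axes [-10.647   8.298   0.07 ]
```

View pics/c6.png

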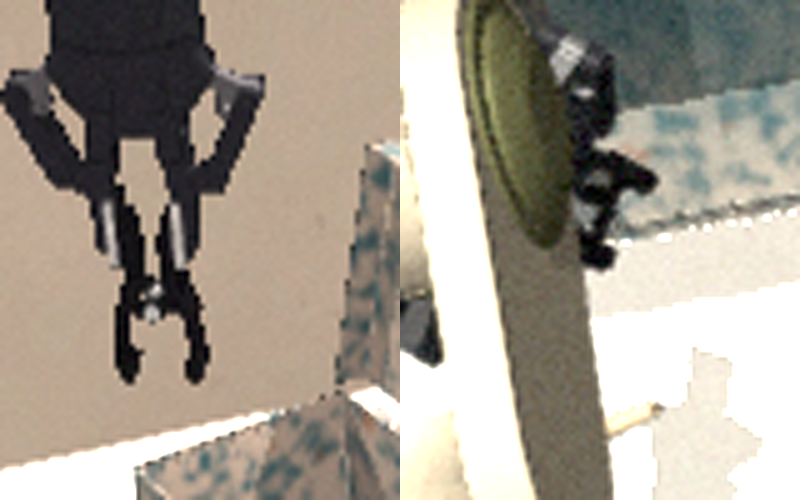

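The crops show the clip hanging in the fingers fully spread, with tips at side (221,136) and (235,136), so z≈173 (TCP−45). It is clear of the tin. Now I carry it to above the tile.

```bash
for i in 1; do python3 -m crank '[[[-0.3,0.24,0,0,0,0,20],[-0.6,0.47,0,0,0,0,20],[-0.7,0.55,0,0,0,0,20],[-0.7,0.55,0,0,0,0,20],[-0.7,0.55,0,0,0,0,20],[-0.7,0.55,0,0,0,0,20],[-0.7,0.55,0,0,0,0,20],[-0.7,0.55,0,0,0,0,20]]]' 35;done
python3 -m crank '[[[-0.7,0.55,0,0,0,0,20],[-0.7,0.55,0,0,0,0,20],[-0.7,0.55,0,0,0,0,20],[-0.7,0.55,0,0,0,0,20],[-0.6,0.47,0,0,0,0,20],[-0.5,0.39,0,0,0,0,20],[-0.3,0.24,0,0,0,0,20],[0,0,0,0,0,0,20]]]' 35
python3 d.py 575.6 -78.6 216 -26
```

```text
time_s: 9.4
eef_pos: [540.3, 91.6, 218.7]
ee_rot: [-0.0, 0.848, 0.531, -0.0]
force: [-0.2, -0.9, -1.0]
grip_width: 0.306
grip_force: 34.5
time_s: 10.2
eef_pos: [568.4, -38.4, 218.7]
ee_rot: [-0.0, 0.848, 0.529, -0.0]
force: [-0.8, 0.6, -0.4]
grip_width: 0.311
grip_force: 34.5
t 10.2 tcp [568.4 -38.4 218.7] tool y heading -26.07032007506261 tilt z [-0. -0. -1.] F [-0.8  0.6 -0.4] w 26.561571090759166 gf 34.50374364852905
shift units in present axes [-1.317  0.963  0.109] turn units [-0.002  0.001 -0.009]
shift in final axes [-1.318  0.962  0.109]
```

```bash
python3 -m crank '[[[-0.3,0.2,0,0,0,0,20],[-0.4,0.3,0,0,0,0,20],[-0.4,0.3,0,0,0,0,20],[-0.22,0.16,0,0,0,0,20],[0,0,0.3,0,0,0,20],[0,0,0.4,0,0,0,20],[0,0,0.3,0,0,0,20],[0,0,0,0,0,0,20]]]' 35
python3 d.py 575.6 -78.6 170 -26
python3 - <<'E'
from h import *
s,t=capture("side"),capture("top")
cv2.imwrite("pics/side7.png",s);cv2.imwrite("pics/top7.png",t)
a=np.hstack([cv2.resize(s[150:270,260:340],(400,600),interpolation=cv2.INTER_CUBIC),cv2.resize(t[150:270,260:340],(400,600),interpolation=cv2.INTER_CUBIC)])
cv2.imwrite("pics/c7.png",cv2.convertScaleAbs(a,alpha=1.6))
for z in(120,145,173):print(z,proj("side",(575.6,-78.6,z)))
E
```

```text
time_s: 11.0
eef_pos: [574.8, -77.1, 192.4]
ee_rot: [-0.001, 0.848, 0.53, -0.001]
force: [0.5, 0.8, 0.1]
grip_width: 0.313
grip_force: 34.5
t 11.0 tcp [574.8 -77.1 192.4] tool y heading -26.015502760425136 tilt z [-0.  0. -1.] F [0.5 0.8 0.1] w 26.745178954002963 gf 34.502407908439636
shift units in present axes [-0.041  0.059  0.894] turn units [-0.02   0.002 -0.002]
shift in final axes [-0.041  0.056  0.894]
120 [299.5 216.3]
145 [299.7 208.1]
173 [299.9 198.5]
```

View pics/c7.png

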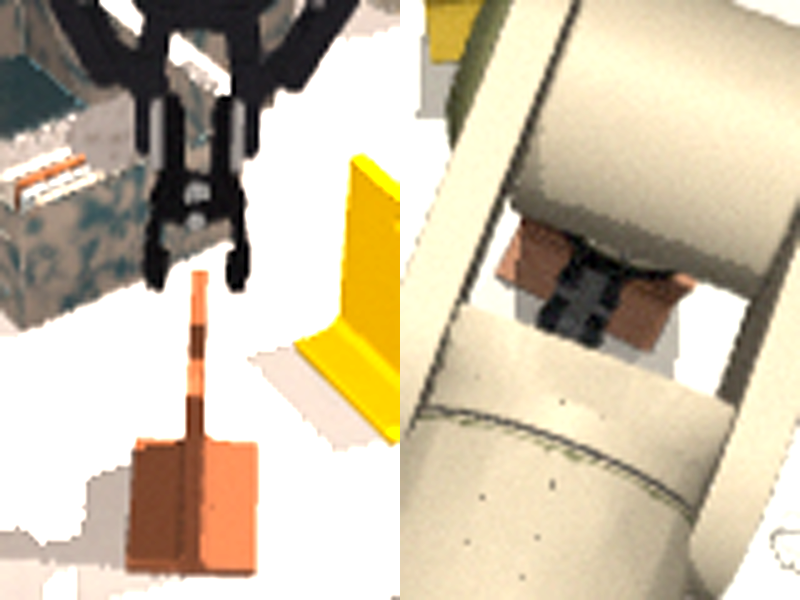

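The side crop shows the open jaws at (155,288) and (237,288), centred over the tile's edge-on top at (200,272). The top crop shows the clip across the middle of the tile at (580,290). Now I lower slowly by 44 mm.

```bash
python3 -m crank '[[[-0.03,0.02,0.1,0,0,0,20],[0,0.02,0.2,0,0,0,20],[0,0,0.2,0,0,0,20],[0,0,0.2,0,0,0,20],[0,0,0.2,0,0,0,20],[0,0,0.2,0,0,0,20],[0,0,0.1,0,0,0,20],[0,0,0,0,0,0,20]]]' 35
python3 -m crank '[[[0,0,0.1,0,0,0,20],[0,0,0.15,0,0,0,20],[0,0,0.15,0,0,0,20],[0,0,0.12,0,0,0,20],[0,0,0.06,0,0,0,20],[0,0,0,0,0,0,20],[0,0,0,0,0,0,20],[0,0,0,0,0,0,20]]]' 35
python3 d.py 575.6 -78.6 148 -26
python3 - <<'E'
from h import *
s,t=capture("side"),capture("top")
a=np.hstack([cv2.resize(s[165:265,260:340],(480,600),interpolation=cv2.INTER_CUBIC),cv2.resize(t[180:230,280:320],(320,400),interpolation=cv2.INTER_CUBIC)[:600] if 0 else cv2.copyMakeBorder(cv2.resize(t[175:225,280:320],(320,400),interpolation=cv2.INTER_CUBIC),0,200,0,0,cv2.BORDER_CONSTANT)])
cv2.imwrite("pics/c8.png",cv2.convertScaleAbs(a,alpha=1.6))
E
```

```text
time_s: 11.9
eef_pos: [575.9, -78.7, 163.6]
ee_rot: [-0.0, 0.848, 0.53, -0.0]
force: [-0.1, -0.6, -0.6]
grip_width: 0.312
grip_force: 34.5
time_s: 12.7
eef_pos: [576.1, -78.8, 149.7]
ee_rot: [0.0, 0.848, 0.53, 0.0]
force: [0.1, 0.5, -1.4]
grip_width: 0.316
grip_force: 34.5
t 12.7 tcp [576.1 -78.8 149.7] tool y heading -26.0422017364249 tilt z [ 0. -0. -1.] F [ 0.1  0.5 -1.4] w 27.013469021296174 gf 34.50230419635773
shift units in present axes [-0.003 -0.022  0.067] turn units [ 0.003 -0.    -0.005]
shift in final axes [-0.003 -0.022  0.067]
```

View pics/c8.png

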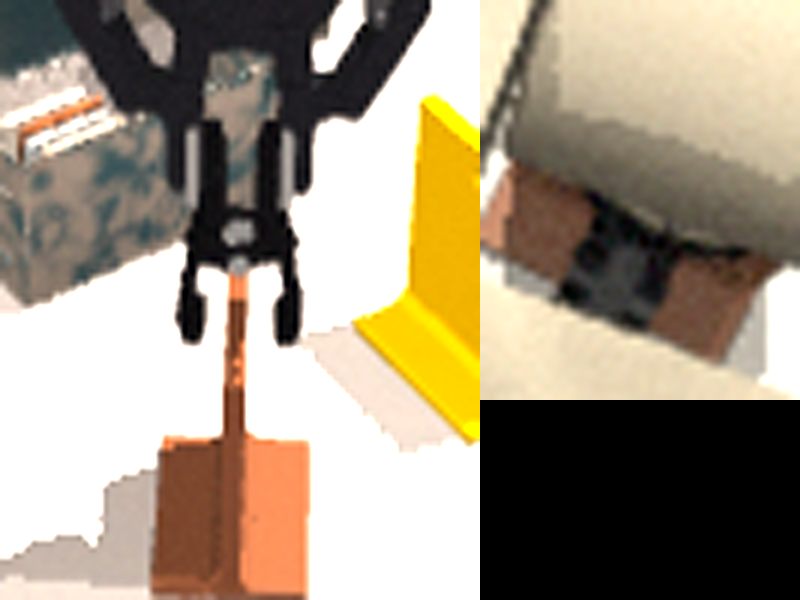

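The side crop shows the jaws either side of the tile at (190,342) and (290,342), centred in x. The top crop shows the clip on the middle line. From the sight line under the clip's roof, the tips are about 7 mm below the edge, so I lower another 13 mm. That keeps the roof about 17 mm above the edge.

```bash
python3 -m crank '[[[0,-0.01,0.1,0,0,0,20],[0,-0.01,0.1,0,0,0,20],[0,0,0.1,0,0,0,20],[0,0,0.1,0,0,0,20],[0,0,0.08,0,0,0,20],[0,0,0.04,0,0,0,20],[0,0,0,0,0,0,20],[0,0,0,0,0,0,20]]]' 35
python3 d.py 575.6 -78.6 137 -26
python3 - <<'E'
from h import *
s=capture("side");cv2.imwrite("pics/c9.png",cv2.convertScaleAbs(cv2.resize(s[190:240,270:330],(720,600),interpolation=cv2.INTER_CUBIC),alpha=1.6))
E
```

```text
time_s: 13.6
eef_pos: [575.7, -78.5, 136.6]
ee_rot: [0.0, 0.848, 0.53, 0.0]
force: [1.2, -0.5, 0.4]
grip_width: 0.315
grip_force: 34.5
t 13.6 tcp [575.7 -78.5 136.6] tool y heading -26.04055641535852 tilt z [ 0. -0. -1.] F [ 1.2 -0.5  0.4] w 26.87358377655908 gf 34.502506256103516
shift units in present axes [-0.004 -0.001 -0.017] turn units [ 0.001 -0.    -0.005]
shift in final axes [-0.004 -0.001 -0.017]
```

View pics/c9.png

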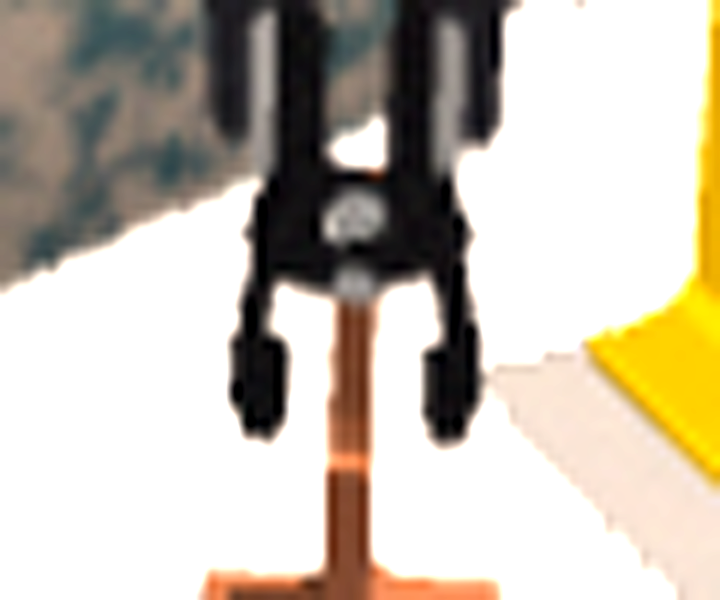

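The crop shows the jaws at (260,437) and (448,437), clear on both sides of the tile's wall at (350,400). The tips are about 18 mm below the edge and the roof about 16 mm above it, with no contact force. I'm handing the job in.

```bash
python3 -c "
from rig import *
print(finish_job())"
```

```text
the job is handed in; nothing more can be done
None
```

The job is handed in after about 14 of the 38 s: the clip is held squeezed open astride the middle of the taller clay tile's top edge, jaw tips about 18 mm below it by camera and no sign of contact, but the hand-in returned no verdict.

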